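# Turn the cash box tray the right way round and close the lid

## Task

The cash box cannot be shut because its tray was put in back to front. Lift the tray clear of the box, turn it half a turn and seat it fully in the box again so that its notch is at the front, under the lock case of the lid; then lower the lid fully closed without slamming it, and leave the things around the box where they are.

Things in the scene. Friction and masses are not known exactly. Their poses are not given: they have to be found in the camera images.
- cash_box: Dark green steel cash box, 125 x 160 mm (x, y), 83 high shut, fixed. Origin: centre of its underside; x axis points from front to hinge side (away from the robot, yaw within 0.25 rad), y left. Rim 65 mm above the desk, walls 2 mm; opening x -55 to 57, y -76 to 76 mm; the tray rests on fixed dividers 51 mm above the desk
- cash_box_lid (a joint): Lid angle, rad: 0 shut, 1.83 fully open; starts open at 1.68 to 1.78, leaning back a little beyond upright. Hinge friction 0.3 N m: the lid stays where it is left and must be pushed all the way down. The lid is a pan 160 mm wide (y), rim 12 mm deep; when shut its flat top is 78 mm above the desk
- lid_hinge (a point): Point on the hinge line, at the middle of the box's width: 61 mm behind the box's origin, 66 mm above the desk. The hinge line is parallel to the box's y axis
- lid_edge (a point): Middle of the lid's free edge, on its outer side (the front top edge when shut); 120 mm from the hinge line along the lid and 12 mm out from it. Moves with the lid
- tray: Loose grey plastic tray, 107 x 147 mm at its top, 98 x 138 at its foot, 18 high, 0.10 to 0.17 kg. Origin: centre of its underside. Its -x side has a notch, its +x side a thick plain rear wall. Starts seated in the box turned half a turn (notch at the hinge side). Rightly seated: x axis along the box's, origin 1 mm behind the box's and 51 mm above the desk, 3 mm play all round
- tray_notch (a point): Middle of the tray's notch (40 mm wide, 16 mm deep, cut through wall and floor), 43 mm from the tray's origin on its -x side, 16 mm above its underside
- tray_grip (a point): Middle of the top of the tray's grip fin, 21 mm above the tray's underside; the fin is 60 mm long along the tray's x, 12 mm thick (y), stands on the floor 3 mm above the underside and has 45 mm free to each side
- sorter: Fixed upright document sorter of grey sheet steel with folders, 130 x 240 mm (x, y), 325 high. Origin: centre of its underside, 195 mm behind the box's origin, same yaw. Its front face is 130 mm behind the box's origin: behind the open lid's top only 30 to 45 mm is free, no room for a gripper pointing straight down, but fingertips tilted forward can hook over the lid's edge
- mouse: Loose black computer mouse, 112 x 64 x 38 mm, on the desk to the right of the box; origin at the centre of its underside
- tape_measure: Loose yellow tape measure, 38 x 84 x 64 mm, on the desk to the left of the box; origin at the centre of its underside
- marker_blue: Loose marker pen, 138 mm long, 18 mm thick, on the desk near its front edge; origin at the centre of its underside
- lid_handle (a point): Middle of the wire carrying handle that lies flat on the lid's top: it stands up 5 mm and covers 33 mm front to back and 74 mm across the lid (x -32 to +1, y -37 to +37 mm from the box's origin when shut). Moves with the lid
- lock_case (a point): Foot of the steel lock case, 12 x 24 mm (x, y), under the lid: when shut 46 mm in front of the box's origin, 53 mm above the desk. It goes into the tray's notch if the tray is right; if the tray is back to front it lands on the tray's thick rear wall and holds the lid about 0.15 rad open

How it is judged:
By the outcome, as a careful person would: the job done as asked, in the order asked, and still so for the second after the job is handed in, with the robot touching nothing.
It also fails if it takes over 66 s, if anything falls off the work surface, if the arm or the gripper's body presses on something with over 40 N, if the wrist force passes 120 N, or if a joint passes its speed limit or range.

## Robot

A 7-joint arm with a two-finger parallel gripper is mounted at the origin on a cart in front of the work surface, level with it; the furniture and walls round the work are solid. World frame = base frame: x ahead of the robot, y to its left, z up, the work surface at z = 0. Lengths are in mm, angles in rad, forces in N, time in s.
With the tool pointing down it reaches from about 400 to 850 mm from the base axis. Payload 4.5 kg.
Tool frame: the origin (TCP) lies between the finger pads; the fingertips stand 8 mm ahead of it and the grasp point (between the pads) lies 11 mm behind it (manip.tcp_to_tips is the z of the fingertips in the tool frame, in mm); z points along the fingers, y is the line along which they close (so a half turn about z gives the same grasp; the last joint's range is limited). The gripper opens to 88 mm and grips with 3 to 60 N. Pads are 18 mm wide; open, the fingers measure 123 mm over their backs; the gripper's body (75 mm by 187 mm) begins 45 mm behind the grasp point.
Start: joints at [1.255, 0.689, -0.195, 1.565, 0.157, 0.902, -0.215], TCP at [214.223, -587.164, 246.743] pointing down, gripper open.
Joint ranges: [-3.01, 3.01], [-0.46, 2.08], [-1.47, 1.51], [0.13, 2.56], [-1, 4.14], [0.04, 2.09], [-2.66, 2.66]. Speed limits (rad/s): [2.57, 2.57, 3.14, 3.14, 3.14, 3.14, 3.14].

## Interface

Orientations are given as a unit quaternion [w, x, y, z].
In Python, from rig import manip gives the robot as it stands.
- The arm moves only by the tool jog_arm, never from a script. Its arguments are lists of equal length, an entry for each row: "linear": the shift along the tool's x, y, z in mm, a list of three; "roll": the turn about the tool's z in rad; "grip": the opening, from -1 (shut) to 1 (fully open). A call has 1 to 20 rows; each row shifts and turns the commanded pose from where the row before left it, along the tool's axes as they then stand; what a row does not reach is not made up. A row lasts 1/8 s, in which the tool goes at most 62.5 mm and 10.7 degrees, less where a joint would pass 70% of its speed; a pose out of reach is approached as far as the arm can. A call is refused whole if a number of a shift passes 62.5 or a number of a turn 0.188, either way. A call with a gripper value outside its range is refused whole. The fingers move at their own pace and stop on an object; the grip force is fixed at half the most. Time passes only in rows, so rows that do not move let the fingers close. It gives the time, the measured TCP pose, the force, the opening and the grip force at its end, in the units of the state.
- manip.sense(): the state, without advancing time (a new reading comes with each control period).
- manip.grab_frame(name): name is "scene" or "side" or "wrist"; returns (picture, depth): 480x640x3 uint8, blue, green, red; 480x640 float32, mm along the optical axis (not along the pixel's ray), 0 where there is no reading.
- manip.camera_info(name): a dict with "camera_matrix" (3x3 intrinsics, pixels), "position" and "orientation" of the camera in the world; the wrist camera has in their place "tool_from_camera" (4x4, takes a point from camera to tool coordinates, whose origin is the TCP and whose axes are the flange's). Camera axes: x right, y down, z forward; pixel columns grow to the right and rows downward; lengths in mm; the calibration is good to about 2 mm. A picture is of the moment at which its call begins: read the wrist's pose just before it. camera_info takes no time and is no camera call.
- manip.close_job(): hands the job in; it is judged then, once.
Trained networks look in the newest picture that a camera, given by its name, has taken for a name from the list of things; names that differ only in an ending like _2 or _b are one class to them, and where a whole thing is asked for, a point or a joint stands for the part that bears it (a point fixed in the world has none). Each returns a list of dicts, best first, with "score" (0 to 1); they miss things now and then, are a little off and sometimes report something else, mostly with a low value. They report only what shows in the picture. A call takes as long as a camera call.
- manip.search_frame(label, camera): "location" ([x, y, z] in mm, in the coordinates of the camera as it stood for that picture, good to about 4 mm: the middle of the surface that is visible of it).
The state is a dict: "t": time; "joints": joint angles; "joint_velocities": joint speeds; "joint_torque": joint torques, N m; "tool_pos": TCP position; "tool_rot": TCP orientation; "wrist_force": force on the tool from outside, world axes, zero at the start; "torque": the same for the moment, N m; "width": opening from 0.0 (shut) to 1.0 (fully open); "grip_force": force on a finger pad.
Only numpy, scipy, OpenCV 4.12 (cv2) and the standard library are available. Lean on these libraries where they do the work, as an engineer would, in place of code of your own. Each camera call takes 0.05 s, during which the arm holds its last target. There are 200 camera calls.

## Working session

There is one attempt and no reset: what is moved stays moved. The work goes in short steps, Python scripts to look and compute and a tool call to move; the robot and the scene stay as the last step left them, time stands still between calls to the robot, and variables do not carry over. Pictures are saved under pics/ and viewed, at most 10 in all, crops included, and the job is handed in when it is done.

Besides the shell and the picture viewer there is one more tool, called as name(argument=value, ...), one argument or row to a line, values as JSON. jog_arm: Moves the arm, as the interface text tells. Its arguments: {"type":"object","properties":{"linear":{"type":"array"},"roll":{"type":"array"},"grip":{"type":"array"}},"required":["linear","roll","grip"]}

```bash
mkdir -p pics; ls; cat > h.py <<'E'
import numpy as np, cv2
from scipy.spatial.transform import Rotation as R
from rig import manip
def rot(q): return R.from_quat([q[1],q[2],q[3],q[0]]).as_matrix()
def T(name, s=None):
    ci=manip.camera_info(name); M=np.eye(4)
    if name=="wrist":
        s=s or manip.sense(); M[:3,:3]=rot(s["tool_rot"]); M[:3,3]=s["tool_pos"]
        return M@np.array(ci["tool_from_camera"]), np.array(ci["camera_matrix"])
    M[:3,:3]=rot(ci["orientation"]); M[:3,3]=ci["position"]
    return M, np.array(ci["camera_matrix"])
def cloud(name, d, M, K):
    v,u=np.mgrid[:480,:640]; P=np.stack([(u-K[0,2])/K[0,0]*d,(v-K[1,2])/K[1,1]*d,d],-1)
    return P@M[:3,:3].T+M[:3,3]
def look(name):
    s=manip.sense(); im,d=manip.grab_frame(name); M,K=T(name,s)
    return im,d,M,K,cloud(name,d,M,K)
def find(label,name,M):
    return [(np.round(M[:3,:3]@np.array(r["location"])+M[:3,3],1).tolist(),round(r["score"],2)) for r in manip.search_frame(label,name)[:2]]
E
python3 - <<'E'
from h import *
s=manip.sense(); print(s)
print(manip.tcp_to_tips)
for n in("scene","side"):
    im,d,M,K,P=look(n); cv2.imwrite(f"pics/{n}0.png",im); np.save(f"{n}0.npy",P)
    print(n,M.round(2).tolist())
    for l in("cash_box","tray","tray_notch","tray_grip","lid_edge","lid_hinge","lid_handle","lock_case","sorter","mouse","tape_measure","marker_blue"): 
        print(l,find(l,n,M))
print(rot(s["tool_rot"]).round(3))
E
```

```text
pics
{'t': 0.0, 'joints': array([ 1.25477811,  0.6899719 , -0.19448895,  1.56634346,  0.15733173,
        0.90250693, -0.21509966]), 'joint_velocities': array([-9.23973526e-04, -1.16144894e-03, -1.13610964e-03,  2.60426848e-04,
        9.09265692e-05,  8.05529038e-04,  7.20862214e-04]), 'joint_torque': array([ 6.62927941e-04, -5.27572417e+01, -1.26711611e+00, -1.53430349e+01,
       -5.27630048e-02,  6.77433360e-03,  1.59090405e-04]), 'tool_pos': array([ 213.92561853, -586.58970355,  245.91709453]), 'tool_rot': array([-8.84742484e-04,  9.84734545e-01,  1.74060428e-01, -2.45842769e-04]), 'wrist_force': array([-0.25965316,  0.43165679, -0.5100436 ]), 'torque': array([-0.00421333,  0.0264424 , -0.00458399]), 'grip_force': 0.0, 'width': 0.9962389355077279}
8.0
scene [[-0.77, -0.39, 0.5, 46.71], [-0.64, 0.45, -0.63, 593.57], [0.01, -0.8, -0.59, 710.56], [0.0, 0.0, 0.0, 1.0]]
cash_box [([588.2, -84.0, 79.7], 0.72)]
tray [([515.1, -96.0, 63.2], 0.71)]
tray_notch [([511.7, -94.3, 59.0], 0.95)]
tray_grip [([512.0, -96.7, 61.9], 0.83), ([591.6, -98.8, 124.3], 0.47)]
lid_edge [([596.4, -100.9, 
[... 409 characters left out ...]
, -0.28, 0.47, 59.91], [-0.55, 0.45, -0.71, 671.09], [-0.01, -0.85, -0.53, 653.86], [0.0, 0.0, 0.0, 1.0]]
cash_box [([586.3, -79.6, 78.9], 0.84)]
tray [([517.2, -92.0, 60.0], 0.91)]
tray_notch [([514.6, -97.5, 61.7], 0.95), ([596.3, -101.3, 123.8], 0.34)]
tray_grip [([513.7, -93.5, 63.1], 0.83)]
lid_edge [([597.2, -101.2, 127.1], 0.82)]
lid_hinge [([587.3, -77.6, 81.4], 0.56)]
lid_handle [([597.9, -102.6, 127.5], 0.6)]
lock_case [([593.3, -100.9, 124.1], 0.61)]
sorter [([661.0, -37.2, 220.8], 0.96)]
mouse [([459.1, -225.2, 37.7], 0.93)]
tape_measure [([512.8, 70.5, 47.1], 0.6)]
marker_blue [([372.4, 182.0, 20.5], 0.59)]
[[ 0.939  0.343 -0.001]
 [ 0.343 -0.939  0.002]
 [-0.    -0.002 -1.   ]]
```

View pics/scene0.png

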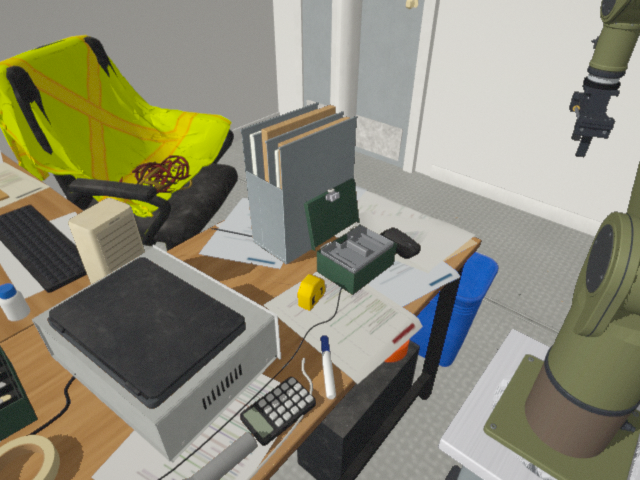

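```bash
python3 - <<'E'
import numpy as np, cv2
# tray fin/rim tops near z=72, box rim z=65
for n in("scene0","side0"):
    P=np.load(n+".npy").reshape(-1,3)
    near=(abs(P[:,0]-515)<110)&(abs(P[:,1]+95)<130)
    for lo,hi,r in((69.5,75,40),(62,67.5,130)):
        m=near&(P[:,2]>lo)&(P[:,2]<hi)&(np.hypot(P[:,0]-514,P[:,1]+95)<r)
        Q=P[m][:,:2].astype(np.float32); 
        print(n,lo,len(Q),cv2.minAreaRect(Q),np.median(P[m][:,2]))
    m=near&(P[:,2]>95)&(P[:,2]<240)&(P[:,0]<650)&(P[:,0]>560)
    Q=P[m]; print(len(Q))
    c=Q.mean(0); u,s,vt=np.linalg.svd(Q-c,full_matrices=False); print(c,vt[2],Q.max(0),Q.min(0))
    # sorter front face
    m=(P[:,2]>220)&(P[:,2]<320)&(P[:,0]<720)&(P[:,0]>600); Q=P[m]; print(len(Q),np.percentile(Q[:,0],[1,50,99]))
E
```

```text
scene0 69.5 67 ((512.443603515625, -98.35182189941406), (11.674315452575684, 54.49659729003906), 84.13375091552734) 71.1277323560023
scene0 62 653 ((520.7080688476562, -99.66394805908203), (160.4197235107422, 133.38363647460938), 85.2949447631836) 64.83875473496425
1801
[ 596.93970254 -105.12834567  139.76999476] [-0.98840675  0.07062401  0.13440365] [613.69500087 -22.85487419 186.18570903] [ 572.61407277 -187.4807979    95.00513486]
5306 [610.08198781 647.29443718 716.51926831]
side0 69.5 134 ((517.4675903320312, -105.38616943359375), (65.44989776611328, 38.24557876586914), 8.408970832824707) 72.94392519454107
side0 62 888 ((521.8291625976562, -100.21118927001953), (162.56622314453125, 132.36318969726562), 85.77395629882812) 65.03522952107892
2710
[ 598.55359675 -104.62711346  141.02939517] [-0.98757409  0.06946342  0.140969  ] [615.14482179 -21.8022807  189.54367514] [ 574.71505864 -187.64824776   95.02146105]
6662 [633.80988691 648.45475318 716.90450194]
```

The scene picture shows the box at about (357,258), with the open lid at (335,210). The mouse is at (402,240), the tape at (312,290) and the marker at (327,365). The box yaw comes out at about -0.075. Next I move the wrist camera over the box.

jog_arm(
  linear=[
    [30,-25,-12],
    [36,-30,-12],
    [37,-30,-12],
    [37,-30,-12],
    [37,-30,-12],
    [37,-30,-12],
    [37,-30,0],
    [37,-30,0],
    [37,-30,0],
    [37,-30,0],
    [37,-30,0],
    [36,-30,0],
    [0,0,0],
  ],
  roll=[0,0,0,0,0,0,0,0,0,0,0,0,0],
  grip=[1,1,1,1,1,1,1,1,1,1,1,1,1],
)

```text
t: 2.92
tool_pos: [503.1, -100.1, 318.9]
tool_rot: [-0.001, 0.984, 0.178, 0.001]
wrist_force: [-0.1, -0.1, 0.4]
width: 1.0
grip_force: 0.0
```

```bash
python3 - <<'E'
from h import *
s=manip.sense(); print(s["joints"],s["tool_pos"],rot(s["tool_rot"]).round(3).tolist())
im,d,M,K,P=look("wrist"); cv2.imwrite("pics/w1.png",im); np.save("w1.npy",P)
print(M.round(2).tolist())
for l in("tray","tray_notch","tray_grip","lid_edge","cash_box","lock_case"): print(l,find(l,"wrist",M))
E
```

```text
[ 0.26513664  0.45344802 -0.23944777  1.80103013  0.12985051  0.90076472
 -1.24487372] [ 503.07340307 -100.10387668  318.91521683] [[0.937, 0.35, 0.002], [0.35, -0.937, 0.002], [0.003, -0.002, -1.0]]
[[0.35, -0.9, -0.25, 566.79], [-0.94, -0.34, -0.09, -76.44], [-0.0, 0.27, -0.96, 457.49], [0.0, 0.0, 0.0, 1.0]]
tray [([510.8, -104.1, 53.3], 0.95)]
tray_notch [([512.7, -99.0, 51.9], 0.59)]
tray_grip [([511.0, -94.5, 54.7], 0.7)]
lid_edge [([599.8, -97.1, 166.0], 0.64)]
cash_box [([593.8, -98.3, 128.5], 0.78)]
lock_case [([594.8, -94.5, 163.4], 0.75)]
```

View pics/w1.png

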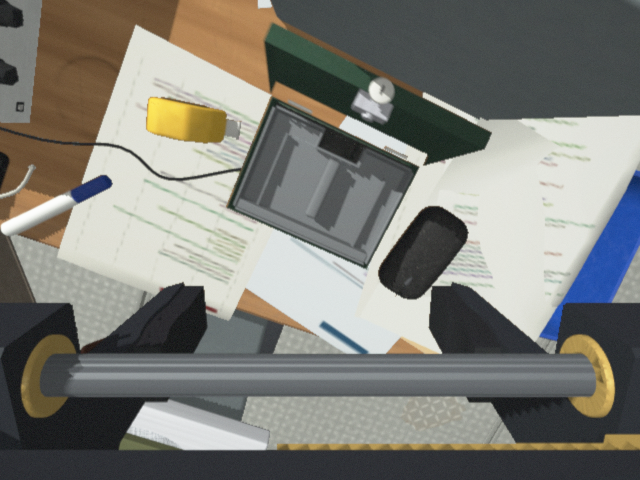

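The wrist picture shows the tray with its notch at the hinge side (340,148) and the fin at (325,190). The lock case on the lid is at (373,105). I'll fit the box and fin from depth.

```bash
python3 - <<'E'
from h import *
P=np.load("w1.npy"); im=cv2.imread("pics/w1.png")
Q=P.reshape(-1,3)
lid=Q[(Q[:,0]>575)&(Q[:,0]<630)&(abs(Q[:,1]+98)<70)&(Q[:,2]>90)&(Q[:,2]<160)]
print("lid",len(lid),lid.mean(0))
print("desk z",np.median(P[300:330,290:300,2]),np.median(P[180:190,110:120,2]))
ps=[cv2.minAreaRect(Q[(np.hypot(Q[:,0]-515,Q[:,1]+98)<105)&(Q[:,2]>lo)&(Q[:,2]<hi)&(Q[:,0]<572)][:,:2].astype(np.float32)) for lo,hi in((61,69),(30,69))]
print(ps)
for yaw in(-.08,-.07,-.06):
    c,s=np.cos(yaw),np.sin(yaw); x=Q[:,0]*c+Q[:,1]*s; y=-Q[:,0]*s+Q[:,1]*c
    o=np.array([515*c-98*s,0]); 
    m=(Q[:,2]>61)&(Q[:,2]<69)&(np.hypot(Q[:,0]-515,Q[:,1]+98)<105)&(Q[:,0]<570)
    print(yaw,"x",np.percentile(x[m],[.5,2,98,99.5]).round(1),"y",np.percentile(y[m],[.5,2,98,99.5]).round(1),m.sum())
    m=(Q[:,2]>69.5)&(Q[:,2]<75)&(np.hypot(Q[:,0]-513,Q[:,1]+98)<40)
    print(" fin",np.percentile(x[m],[1,50,99]).round(1),np.percentile(y[m],[1,50,99]).round(1),m.sum(), cv2.minAreaRect(Q[m][:,:2].astype(np.float32)))
# height map crop
print(P[190,280:380:6,2].round(0)); 
cv2.imwrite("pics/w1c.png",cv2.resize(im[70:280,220:450],None,fx=3.3,fy=2.8,interpolation=cv2.INTER_CUBIC)[:600,:800])
E
```

```text
lid 3186 [596.34018248 -92.56505949 120.88914508]
desk z 0.6923103011487228 2.510050841800762
[((516.3877563476562, -100.68379211425781), (156.677978515625, 122.01589965820312), 85.66634368896484), ((516.3877563476562, -100.68379211425781), (156.677978515625, 122.01589965820312), 85.66634368896484)]
-0.08 x [462.1 462.6 578.2 580. ] y [-135.8 -135.2   18.5   19. ] 3418
 fin [490.3 520.2 548.1] [-64.9 -58.9 -53.2] 749 ((515.1017456054688, -100.68240356445312), (16.033063888549805, 64.46235656738281), 80.69226837158203)
-0.07 x [461.5 462.  577.  578.9] y [-141.  -140.5   13.3   13.8] 3418
 fin [489.6 519.6 547.5] [-70.1 -64.1 -58.4] 749 ((515.1017456054688, -100.68240356445312), (16.033063888549805, 64.46235656738281), 80.69226837158203)
-0.06 x [460.4 461.1 575.8 577.7] y [-146.5 -145.8    8.2    8.9] 3418
 fin [489.  518.9 546.8] [-75.3 -69.3 -63.6] 749 ((515.1017456054688, -100.68240356445312), (16.033063888549805, 64.46235656738281), 80.69226837158203)
[55. 54. 53. 55. 55. 55. 72. 72. 54. 55. 55. 55. 55. 53. 54. 56. 56.]
```

View pics/w1c.png

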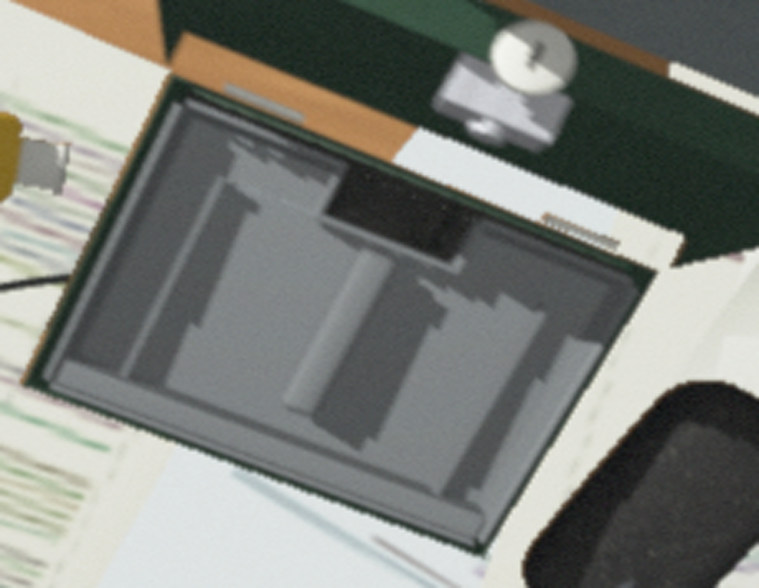

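Fin centre is at (513,-100), yaw -0.073. Next I align with the fin, partly close the fingers and descend part way.

jog_arm(
  linear=[
    [0,0,0],
    [0,0,0],
    [0,0,0],
    [5,0,20],
    [5,-0.5,40],
    [0,0,40],
    [0,0,40],
    [0,0,20],
    [0,0,0],
    [0,0,0],
  ],
  roll=[0.143,0.143,0.144,0,0,0,0,0,0,0],
  grip=[0.14,0.14,0.14,0.14,0.14,0.14,0.14,0.14,0.14,0.14],
)

```text
t: 4.53
tool_pos: [511.8, -105.4, 159.6]
tool_rot: [0.0, 0.999, -0.04, 0.001]
wrist_force: [-0.7, 1.1, -0.4]
width: 0.574
grip_force: 0.0
```

```bash
python3 - <<'E'
from h import *
s=manip.sense(); r=rot(s["tool_rot"]); print(s["joints"],s["tool_pos"],s["width"],np.arctan2(r[1,0],r[0,0]))
im,d,M,K,P=look("side"); 
p=np.linalg.inv(M)@np.append(s["tool_pos"],1); u=(K@p[:3])/p[2]; print(u)
a,b=int(u[0]),int(u[1]); c=im[max(0,b-90):b+70,max(0,a-100):a+100]
cv2.imwrite("pics/s2.png",cv2.resize(c,None,fx=3.7,fy=3.7,interpolation=cv2.INTER_CUBIC))
im,d,M,K,P=look("wrist"); np.save("w2.npy",P); cv2.imwrite("pics/w2.png",im)
Q=P.reshape(-1,3); yaw=-.073; c,s=np.cos(yaw),np.sin(yaw); x=Q[:,0]*c+Q[:,1]*s; y=-Q[:,0]*s+Q[:,1]*c
m=(Q[:,2]>69.5)&(Q[:,2]<75)&(np.hypot(Q[:,0]-513,Q[:,1]+98)<40)
print("fin",m.sum(),cv2.minAreaRect(Q[m][:,:2].astype(np.float32)) if m.sum() else 0)
E
```

```text
[ 0.16703891  0.68791389 -0.08529277  1.96125538  0.11446838  0.49534383
 -1.65138959] [ 511.78102063 -105.37291281  159.55681818] 0.573572381716043 -0.08095057046496139
[356.57553415 195.12468121   1.        ]
fin 1926 ((513.156005859375, -100.23680114746094), (11.937214851379395, 58.92202377319336), 85.79334259033203)
```

View pics/s2.png

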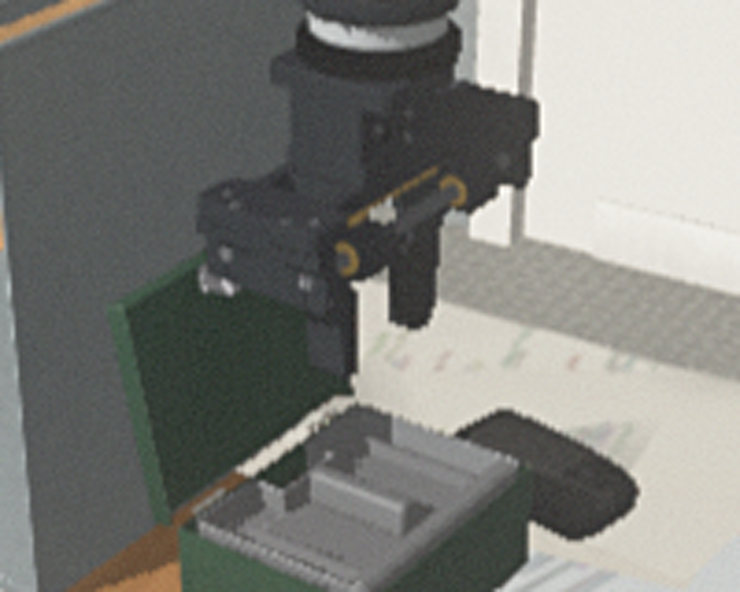

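The side view shows the gripper above the tray, clear of the lid, and no camera body sticks out towards the lid. I correct by 5 mm and descend to the fin.

jog_arm(
  linear=[
    [0.5,-2.5,0],
    [0.5,-2.8,15],
    [0,0,20],
    [0,0,20],
    [0,0,15],
    [0,0,10],
    [0,0,0],
    [0,0,0],
  ],
  roll=[-0.008,0,0,0,0,0,0,0],
  grip=[0.14,0.14,0.14,0.14,0.14,0.14,0.14,0.14],
)

```text
t: 5.62
tool_pos: [513.0, -99.7, 79.1]
tool_rot: [0.0, 0.999, -0.036, 0.0]
wrist_force: [0.3, 0.1, -0.7]
width: 0.571
grip_force: 0.0
```

jog_arm(
  linear=[
    [0,0,8],
    [0,0,6],
    [0,0,2],
    [0,0,0],
    [0,0,0],
    [0,0,0],
    [0,0,0],
    [0,0,0],
  ],
  roll=[0,0,0,0,0,0,0,0],
  grip=[0.14,0.14,0.14,0.14,-1,-1,-1,-1],
)

```text
t: 6.62
tool_pos: [512.6, -99.7, 62.7]
tool_rot: [0.0, 0.999, -0.036, 0.0]
wrist_force: [-0.4, -0.9, -0.4]
width: 0.141
grip_force: 0.0
```

jog_arm(
  linear=[
    [0,0,0],
    [0,0,0],
    [0,0,0],
  ],
  roll=[0,0,0],
  grip=[-1,-1,-1],
)

```text
t: 7.0
tool_pos: [512.6, -99.7, 62.7]
tool_rot: [0.0, 0.999, -0.036, 0.0]
wrist_force: [-0.6, 0.2, -0.4]
width: 0.134
grip_force: 30.0
```

jog_arm(
  linear=[
    [0,0,-5],
    [0,0,-10],
    [0,0,-15],
    [-5,0,-15],
    [-15,0,-15],
    [-20,0,-15],
    [-20,0,-10],
    [-5,0,0],
    [0,0,0],
    [0,0,0],
  ],
  roll=[0,0,0,0,0,0,0,0,0,0],
  grip=[-1,-1,-1,-1,-1,-1,-1,-1,-1,-1],
)

```text
t: 8.25
tool_pos: [448.7, -95.0, 147.5]
tool_rot: [-0.0, 0.999, -0.036, 0.0]
wrist_force: [-0.0, 0.5, -0.7]
width: 0.133
grip_force: 30.0
```

jog_arm(
  linear=[
    [0,0,0],
    [0,0,0],
    [0,0,0],
    [0,0,0],
    [0,0,0],
    [0,0,0],
    [0,0,0],
    [0,0,0],
    [0,0,0],
    [0,0,0],
    [0,0,0],
    [0,0,0],
    [0,0,0],
    [0,0,0],
    [0,0,0],
    [0,0,0],
    [0,0,0],
    [0,0,0],
    [0,0,0],
    [0,0,0],
  ],
  roll=[-0.157,-0.157,-0.157,-0.157,-0.157,-0.157,-0.157,-0.157,-0.157,-0.157,-0.157,-0.157,-0.157,-0.157,-0.157,-0.157,-0.157,-0.157,-0.157,-0.157],
  grip=[-1,-1,-1,-1,-1,-1,-1,-1,-1,-1,-1,-1,-1,-1,-1,-1,-1,-1,-1,-1],
)

```text
t: 10.75
tool_pos: [448.3, -95.2, 147.3]
tool_rot: [-0.0, 0.035, 0.999, 0.0]
wrist_force: [0.5, -0.2, -1.2]
width: 0.137
grip_force: 30.0
```

jog_arm(
  linear=[
    [0,0,0],
    [0,0,0],
  ],
  roll=[0,0],
  grip=[-1,-1],
)

```text
t: 11.0
tool_pos: [448.0, -95.0, 147.5]
tool_rot: [-0.0, 0.038, 0.999, 0.0]
wrist_force: [-1.0, -0.2, -1.3]
width: 0.134
grip_force: 30.0
```

```bash
python3 - <<'E'
from h import *
s=manip.sense(); r=rot(s["tool_rot"]); print(s["t"],s["joints"],s["tool_pos"],s["width"],s["grip_force"],s["wrist_force"],np.arctan2(r[1,0],r[0,0])-np.pi, r[:,2])
im,d,M,K,P=look("side"); cv2.imwrite("pics/s3.png",im); np.save("s3.npy",P)
# box fit, tray rim
for n in("scene","side"):
    im,d,M,K,P=look(n) ; np.save(n+"3.npy",P)
    Q=P.reshape(-1,3)
    yaw=-.0734; c,s_=np.cos(yaw),np.sin(yaw); x=(Q[:,0]-512.3)*c+(Q[:,1]+99.9)*s_; y=-(Q[:,0]-512.3)*s_+(Q[:,1]+99.9)*c
    m=(Q[:,2]>61)&(Q[:,2]<68)&(abs(x)<70)&(abs(y)<90)
    print(n,"rim x",np.percentile(x[m],[1,5,95,99]).round(1),"y",np.percentile(y[m],[1,5,95,99]).round(1),m.sum())
    tp=s["tool_pos"]; tz=tp[2]-62.7+51
    m=(Q[:,2]>tz+14)&(Q[:,2]<tz+20)&(np.hypot(Q[:,0]-tp[0],Q[:,1]-tp[1])<100)
    print(" tray",m.sum(),cv2.minAreaRect(Q[m][:,:2].astype(np.float32)))
cv2.imwrite("pics/s3c.png",cv2.resize(im[100:340,230:480],None,fx=3,fy=2.5)[:600,:800])
E
```

```text
11.0 [ 0.64203699  0.80007126 -0.89314847  2.12935344  1.00788741  0.72175947
  0.55061181] [447.97539593 -95.04923819 147.4859031 ] 0.1341797929953128 29.999797884374857 [-1.00899679 -0.1959099  -1.32757388] -0.0768374626545203 [-1.64853217e-04  1.46577497e-04 -9.99999976e-01]
scene rim x [-58.4 -57.6  61.3  69.7] y [-14.5  -3.9  79.5  80.4] 159
 tray 365 ((444.2786865234375, -94.91716003417969), (148.8438262939453, 107.0987319946289), 84.98968505859375)
side rim x [-56.2 -55.6  60.2  62.5] y [-27.5 -18.6  79.8  80.5] 361
 tray 635 ((446.34161376953125, -94.80674743652344), (150.53517150878906, 106.7340087890625), 85.19927215576172)
```

View pics/s3c.png

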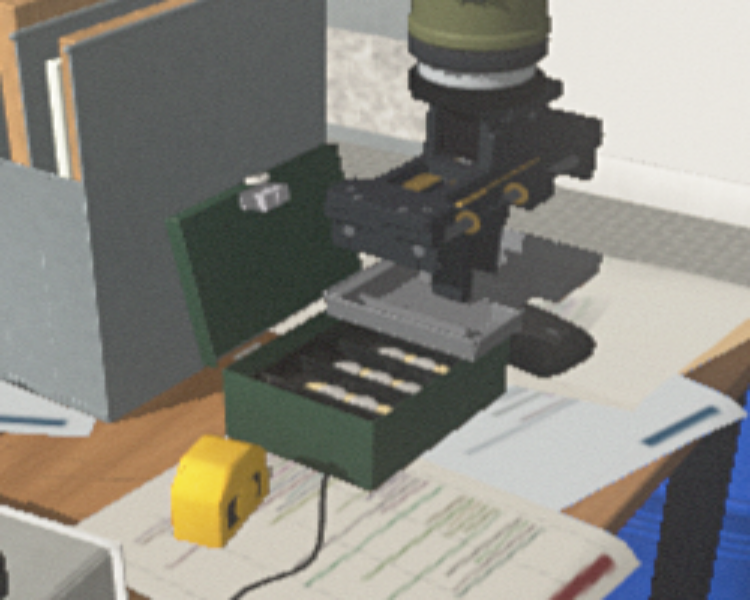

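The side picture shows the tray held level in front of the lid, turned half a turn, with the empty dividers visible below. I move it over the box.

jog_arm(
  linear=[
    [-10,0,0],
    [-18,0,0],
    [-18,0,10],
    [-12,0,15],
    [-8,0,20],
    [0,0,0],
    [0,0,0],
  ],
  roll=[-0.004,0,0,0,0,0,0],
  grip=[-1,-1,-1,-1,-1,-1,-1],
)

```text
t: 12.02
tool_pos: [513.0, -99.4, 102.6]
tool_rot: [-0.0, 0.035, 0.999, 0.0]
wrist_force: [-0.8, -0.1, -0.8]
width: 0.135
grip_force: 30.0
```

jog_arm(
  linear=[
    [-1,-0.5,5],
    [0,0,10],
    [0,0,8],
    [0,0,6],
    [0,0,5],
    [0,0,4],
    [0,0,0],
  ],
  roll=[0,0,0,0,0,0,0],
  grip=[-1,-1,-1,-1,-1,-1,-1],
)

```text
t: 12.9
tool_pos: [514.5, -100.2, 64.5]
tool_rot: [-0.0, 0.035, 0.999, -0.0]
wrist_force: [-0.3, -0.5, -1.8]
width: 0.133
grip_force: 30.0
```

jog_arm(
  linear=[
    [0,0,1],
    [0,0,1],
    [0,0,0],
  ],
  roll=[0,0,0],
  grip=[-1,-1,-1],
)

```text
t: 13.28
tool_pos: [514.7, -100.3, 62.8]
tool_rot: [0.0, 0.035, 0.999, -0.0]
wrist_force: [0.5, 0.2, -2.1]
width: 0.133
grip_force: 30.0
```

jog_arm(
  linear=[
    [0,0,0],
    [0,0,0],
    [0,0,0],
    [0,0,-6],
    [0,0,-15],
    [0,0,-25],
    [5,0,-40],
    [10,0,-40],
    [15,0,-40],
    [10,0,-20],
    [0,0,0],
    [0,0,0],
  ],
  roll=[0,0,0,0,0,0,0,0,0,0,0,0],
  grip=[0.14,0.14,0.14,0.14,0.14,0.14,0.14,0.14,0.14,0.14,0.14,0.14],
)

```text
t: 14.78
tool_pos: [474.6, -97.7, 248.4]
tool_rot: [-0.0, 0.035, 0.999, -0.0]
wrist_force: [-0.1, -0.0, 1.0]
width: 0.569
grip_force: 0.0
```

```bash
python3 - <<'E'
from h import *
s=manip.sense(); print(s["t"],s["joints"].round(2),s["tool_pos"],s["width"])
im,d,M,K,P=look("wrist"); cv2.imwrite("pics/w4.png",im); np.save("w4.npy",P)
for l in("tray_notch","lid_edge","lock_case","tray_grip"): print(l,find(l,"wrist",M))
a,b=im,P
Ps=[P]
for n in("side","scene"):
    im,d,M,K,P=look(n); Ps.append(P); print(n,find("lock_case",n,M),find("lid_edge",n,M)); np.save(n+"4.npy",P); cv2.imwrite(f"pics/{n}4.png",im)
yaw=-.0734; c,s_=np.cos(yaw),np.sin(yaw)
for P in Ps:
    Q=P.reshape(-1,3); x=(Q[:,0]-512.3)*c+(Q[:,1]+99.9)*s_; y=-(Q[:,0]-512.3)*s_+(Q[:,1]+99.9)*c; z=Q[:,2]
    m=(abs(x)<56)&(abs(y)<78)&(z>61)&(z<66.2); print("rim/walls",m.sum(),np.median(z[m]) if m.any() else 0)
    m=(abs(x)<32)&(abs(y)<7)&(z>66)&(z<90); print("fin",m.sum(),np.median(z[m]),np.median(x[m]),np.median(y[m])) if m.any() else 0
    for sx in(1,-1):
        m=(abs(x-sx*44)<5)&(abs(y)<14); print("notch side" if sx<0 else "rear", np.median(z[m]) if m.any() else None)
    m=(x>68)&(x<120)&(abs(y)<79)&(abs(y)>25)&(z>100)&(z<175); 
    if m.sum()>50: k=np.polyfit(z[m],x[m],1); print("lid x=",k, "theta",np.pi/2+np.arctan(k[0]))
    m=(x>55)&(x<85)&(abs(y)<25)&(z>150)&(z<200); t=m&(x<k[0]*z+k[1]-6)
    if t.any(): print("lock",t.sum(),np.c_[x,y,z][t].min(0),np.c_[x,y,z][t].max(0),np.median(np.c_[x,y,z][t],0))
E
```

```text
14.775 [ 0.73  0.69 -1.05  1.95  0.74  0.95  0.81] [474.62344398 -97.66287352 248.40152928] 0.5688991579969961
tray_notch [([512.5, -103.4, 54.3], 0.79)]
lid_edge [([597.0, -103.2, 149.7], 0.58)]
lock_case [([598.3, -100.8, 148.0], 0.93)]
tray_grip [([508.3, -99.4, 56.7], 0.9)]
side [([597.0, -100.6, 121.7], 0.57)] [([596.4, -100.7, 125.3], 0.57)]
scene [([596.6, -104.4, 124.5], 0.59)] [([594.7, -98.9, 124.0], 0.76)]
rim/walls 2045 63.837494000683535
fin 1022 72.13392783035928 -1.9068727847073954 -0.6305672034187029
rear 67.21856516345355
notch side 35.66187456561747
lid x= [ 0.19165489 60.89350873] theta 1.7601550204123235
lock 1060 [ 69.2519119  -11.67634401 165.58619158] [ 84.99508657  12.27971001 179.39746636] [ 74.49922395   0.20007351 176.13209091]
rim/walls 688 63.71960374407638
fin 185 72.85184810159456 -4.098868606699828 3.658812723320795
rear 66.01005576023891
notch side 362.9558257463599
lid x= [ 0.20729306 58.75223967] theta 1.775194511398585
lock 113 [ 70.91248992 -14.9765659  167.18848532] [ 84.96892528  15.16409553 189.82487379] [ 76.84729268   4.48267545 176.76017797]
rim/walls 394 63.60341150245665
fin 106 70.54998962183521 -2.004624265357408 2.6438038290623354
rear 63.60341150245665
notch side 363.99342100022557
lid x= [ 0.20208178 58.321424  ] theta 1.7701927949406417
lock 89 [ 69.14786073 -16.3198005  164.1310427 ] [ 84.97347911  22.93950925 186.08866677] [ 75.95409704   5.17540101 174.38987835]
```

View pics/w4.png

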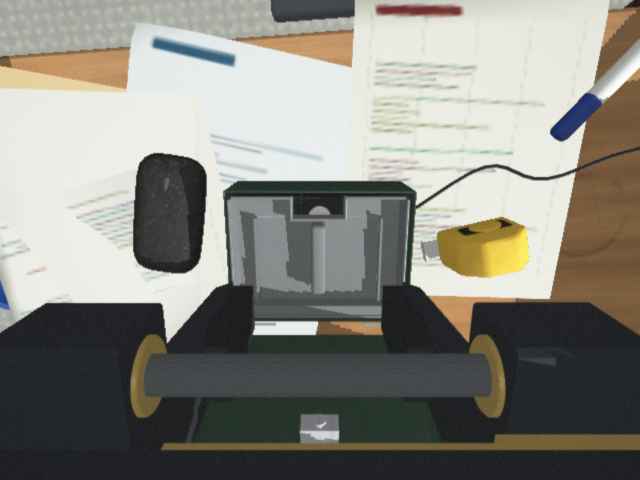

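The wrist picture shows the tray seated flat with its notch at the front (320,205), fin top at z 72. The lock case is at (320,428), spanning z 166–179 at box x≥69. With a vertical tool I can't hook behind the lid, so I'll pinch the lock case and pull the lid past upright. After that there is room to get behind it.

jog_arm(
  linear=[
    [-15,0,0],
    [-25,0,0],
    [-30,0,0],
    [-25,0.5,0],
    [-14,0,10],
    [0,0,15],
    [0,0,10],
    [0,0,0],
    [0,0,0],
  ],
  roll=[0,0,0,0,0,0,0,0,0],
  grip=[0.14,0.14,0.14,0.14,0.14,0.14,0.14,0.14,0.14],
)

```text
t: 16.45
tool_pos: [583.2, -104.5, 214.0]
tool_rot: [0.0, 0.035, 0.999, -0.0]
wrist_force: [1.1, -0.0, 1.0]
width: 0.572
grip_force: 0.0
```

jog_arm(
  linear=[
    [0,-0.5,12],
    [0,0,15],
    [0,0,13],
    [0,0,8],
    [0,0,0],
    [0,0,0],
    [0,0,0],
  ],
  roll=[-0.003,0,0,0,0,0,0],
  grip=[0.14,0.14,0.14,0.14,0.14,0.14,0.14],
)

```text
t: 17.32
tool_pos: [583.8, -104.9, 166.2]
tool_rot: [0.0, 0.033, 0.999, -0.0]
wrist_force: [0.7, 0.0, 0.4]
width: 0.573
grip_force: 0.0
```

jog_arm(
  linear=[
    [0,0,0],
    [0,0,0],
    [0,0,0],
    [0,0,0],
    [0,0,0],
  ],
  roll=[0,0,0,0,0],
  grip=[-1,-1,-1,-1,-1],
)

```text
t: 17.95
tool_pos: [583.5, -104.3, 165.8]
tool_rot: [0.0, 0.033, 0.999, 0.0]
wrist_force: [0.3, 2.7, -0.5]
width: 0.258
grip_force: 30.0
```

jog_arm(
  linear=[
    [2,0,0],
    [4,0,-0.3],
    [4,0,-0.2],
    [4,0,0],
    [4,0,0],
    [4,0,0.3],
    [4,0,0.5],
    [4,0,0.5],
    [2,0,0.3],
    [0,0,0],
  ],
  roll=[0,0,0,0,0,0,0,0,0,0],
  grip=[-1,-1,-1,-1,-1,-1,-1,-1,-1,-1],
)

```text
t: 19.2
tool_pos: [553.0, -102.0, 165.8]
tool_rot: [0.002, 0.033, 0.999, 0.001]
wrist_force: [3.5, 3.6, 3.4]
width: 0.261
grip_force: 30.0
```

```bash
cat > lid.py <<'E'
from h import *
yaw=-.0734; c,s_=np.cos(yaw),np.sin(yaw)
s=manip.sense(); tp=s["tool_pos"]; print(s["t"],s["width"],"tcp box",[(tp[0]-512.3)*c+(tp[1]+99.9)*s_,-(tp[0]-512.3)*s_+(tp[1]+99.9)*c,tp[2]])
for n in("side","scene"):
    im,d,M,K,P=look(n); cv2.imwrite(f"pics/{n}_{s['t']:.1f}.png",im); Q=P.reshape(-1,3); x=(Q[:,0]-512.3)*c+(Q[:,1]+99.9)*s_; y=-(Q[:,0]-512.3)*s_+(Q[:,1]+99.9)*c; z=Q[:,2]
    m=(x>-70)&(x<110)&(y>55)&(y<79)&(z>85)&(z<190)
    if m.sum()>20:
        k=np.polyfit(z[m],x[m],1); print(m.sum(),"lid x=",k,"theta",np.pi/2+np.arctan(k[0]),"maxz",np.percentile(z[m],98),x[m].min(),x[m].max())
E
python3 lid.py
```

```text
19.2 0.2608432356494671 tcp box [np.float64(40.718522655686684), np.float64(0.8608855557728301), np.float64(165.77573525110145)]
226 lid x= [-0.12485975 83.53919951] theta 1.4465794313400246 maxz 188.78712994287082 52.13651458286007 73.47880556195864
162 lid x= [-0.13739216 83.20868768] theta 1.4342590005309819 maxz 185.85810832889933 49.91602451897692 71.04227473594425
```

The lid followed to about 1.44 rad. I release, back off and go up and behind.

jog_arm(
  linear=[
    [0,0,0],
    [0,0,0],
    [0,0,0],
    [5,0,0],
    [12,0,0],
    [15,0,0],
    [0,0,-20],
    [0,0,-40],
    [0,0,-30],
    [0,0,0],
    [0,0,0],
  ],
  roll=[0,0,0,0,0,0,0,0,0,0,0],
  grip=[0.14,0.14,0.14,0.14,0.14,0.14,-1,-1,-1,-1,-1],
)

```text
t: 20.68
tool_pos: [518.4, -101.2, 253.7]
tool_rot: [-0.001, 0.033, 0.999, -0.001]
wrist_force: [-0.3, -0.5, -0.6]
width: 0.024
grip_force: 0.0
```

```bash
python3 lid.py
```

```text
20.675 0.023749006989224532 tcp box [np.float64(6.215623996484969), np.float64(-0.8443520746506685), np.float64(253.7265068006555)]
223 lid x= [-0.13190881 84.91498123] theta 1.4396446992348508 maxz 188.44403154412382 51.55466858883543 75.0717441680331
160 lid x= [-0.12841772 81.84664154] theta 1.443077624040156 maxz 185.42380295977364 50.07650067166369 70.96051886664465
```

jog_arm(
  linear=[
    [-5,10,0],
    [-10,16,0],
    [-15,16,0],
    [-17,16,0],
    [-15,0,0],
    [-10,0,0],
    [0,0,0],
    [0,0,0],
  ],
  roll=[0.007,0,0,0,0,0,0,0],
  grip=[-1,-1,-1,-1,-1,-1,-1,-1],
)

```text
t: 21.78
tool_pos: [595.0, -48.1, 254.4]
tool_rot: [-0.0, 0.037, 0.999, -0.0]
wrist_force: [0.3, 0.2, 0.1]
width: 0.007
grip_force: 0.0
```

```bash
python3 - <<'E'
from h import *
yaw=-.0734; c,s_=np.cos(yaw),np.sin(yaw)
s=manip.sense(); tp=s["tool_pos"]; r=rot(s["tool_rot"]); print(s["joints"].round(2),[(tp[0]-512.3)*c+(tp[1]+99.9)*s_,-(tp[0]-512.3)*s_+(tp[1]+99.9)*c,tp[2]],np.arctan2(-r[1,0],-r[0,0]))
prev=None
for th in [1.44,1.3,1.2,1.1,1.0,.9,.8,.7,.6,.5,.4,.3,.2,.15,.1,.05,0,-.01]:
    C,S=np.cos(th),np.sin(th); a,b=-108,12
    x=61+a*C+b*S+9; z=66-a*S+b*C+8
    print(th,round(x,1),round(z,1), None if prev is None else (round(x-prev[0],1),round(z-prev[1],1))); prev=(x,z)
E
```

```text
[ 0.52  0.81 -1.    1.62  0.74  1.13  0.83] [np.float64(78.72530583164821), np.float64(57.6786533535883), np.float64(254.39940349638235)] -0.07367601418264978
1.44 67.8 182.6 None
1.3 52.7 181.3 (np.float64(-15.1), np.float64(-1.4))
1.2 42.0 179.0 (np.float64(-10.6), np.float64(-2.3))
1.1 31.7 175.7 (np.float64(-10.3), np.float64(-3.3))
1.0 21.7 171.4 (np.float64(-10.0), np.float64(-4.3))
0.9 12.3 166.1 (np.float64(-9.5), np.float64(-5.3))
0.8 3.4 159.8 (np.float64(-8.9), np.float64(-6.2))
0.7 -4.9 152.8 (np.float64(-8.2), np.float64(-7.1))
0.6 -12.4 144.9 (np.float64(-7.5), np.float64(-7.9))
0.5 -19.0 136.3 (np.float64(-6.7), np.float64(-8.6))
0.4 -24.8 127.1 (np.float64(-5.8), np.float64(-9.2))
0.3 -29.6 117.4 (np.float64(-4.8), np.float64(-9.7))
0.2 -33.5 107.2 (np.float64(-3.8), np.float64(-10.2))
0.15 -35.0 102.0 (np.float64(-1.5), np.float64(-5.2))
0.1 -36.3 96.7 (np.float64(-1.3), np.float64(-5.3))
0.05 -37.3 91.4 (np.float64(-1.0), np.float64(-5.3))
0 -38.0 86.0 (np.float64(-0.7), np.float64(-5.4))
-0.01 -38.1 84.9 (np.float64(-0.1), np.float64(-1.1))
```

jog_arm(
  linear=[
    [0,0,15],
    [0,0,25],
    [0,0,20],
    [0,0,12],
    [0,0,3],
    [0,0,0],
  ],
  roll=[0,0,0,0,0,0],
  grip=[-1,-1,-1,-1,-1,-1],
)

```text
t: 22.52
tool_pos: [595.8, -47.9, 179.9]
tool_rot: [0.0, 0.037, 0.999, 0.0]
wrist_force: [0.4, 0.0, 1.4]
width: 0.007
grip_force: 0.0
```

jog_arm(
  linear=[
    [5,0,0],
    [6,0,0],
    [5,0,0],
    [5,0,0.7],
    [5,0,0.7],
    [5,0,1],
    [5.5,0,1.3],
    [5,0,1.5],
    [5,0,1.8],
    [5,0,2],
    [5,0,2.3],
    [0,0,0],
  ],
  roll=[0,0,0,0,0,0,0,0,0,0,0,0],
  grip=[-1,-1,-1,-1,-1,-1,-1,-1,-1,-1,-1,-1],
)

```text
t: 24.02
tool_pos: [538.2, -44.3, 167.9]
tool_rot: [-0.001, 0.037, 0.999, -0.0]
wrist_force: [1.1, 0.5, 0.2]
width: 0.006
grip_force: 0.3
```

```bash
python3 lid.py
```

```text
24.025 0.005707892343612005 tcp box [np.float64(21.74087703746551), np.float64(57.361719166758654), np.float64(167.8593121287306)]
266 lid x= [-0.18253183 45.39645584] theta 1.3902520989148737 maxz 189.2552133033259 -6.2282172222001755 58.58127331026473
185 lid x= [-0.21260253 47.30283311] theta 1.3613128362858904 maxz 188.61376511779957 -8.361863177084633 54.78005448245203
```

```bash
ls pics; python3 -c "
import cv2; im=cv2.imread('pics/side_24.0.png'); cv2.imwrite('pics/v7.png',cv2.resize(im[100:320,240:480],None,fx=2.7,fy=2.7))"
```

```text
s2.png
s3.png
s3c.png
scene0.png
scene4.png
scene_19.2.png
scene_20.7.png
scene_24.0.png
side0.png
side4.png
side_19.2.png
side_20.7.png
side_24.0.png
w1.png
w1c.png
w2.png
w4.png
```

View pics/v7.png

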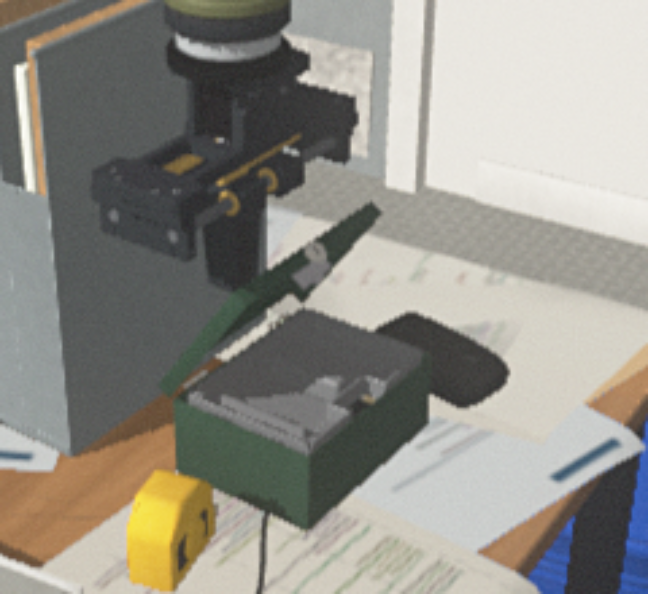

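The side picture shows the lid leaning well forward, with the finger on its outer face near the edge. I continue along the arc.

jog_arm(
  linear=[
    [4.7,0,2.6],
    [4.7,0,2.7],
    [4.5,0,3.1],
    [4.4,0,3.1],
    [4.1,0,3.5],
    [4.1,0,3.6],
    [3.8,0,3.9],
    [3.7,0,4],
    [3.4,0,4.3],
    [3.3,0,4.3],
    [2.9,0,4.6],
    [2.9,0,4.6],
    [2.4,0,4.8],
    [2.4,0,4.9],
    [0,0,0],
  ],
  roll=[0,0,0,0,0,0,0,0,0,0,0,0,0,0,0],
  grip=[-1,-1,-1,-1,-1,-1,-1,-1,-1,-1,-1,-1,-1,-1,-1],
)

```text
t: 26.0
tool_pos: [487.2, -40.2, 113.8]
tool_rot: [-0.001, 0.037, 0.999, -0.0]
wrist_force: [0.4, -0.2, 0.2]
width: -0.0
grip_force: 0.0
```

```bash
python3 lid.py
```

```text
26.0 -0.00014915404292881415 tcp box [np.float64(-29.425971652860248), np.float64(57.67440314424573), np.float64(113.82767565698461)]
697 lid x= [-0.68759657 58.85436341] theta 0.9684434056175163 maxz 182.8945252537595 -63.76441548057604 52.40834422907733
418 lid x= [-0.49896743 28.13840535] theta 1.1079751144272527 maxz 186.13598030079032 -65.76574862851292 35.43203597442657
```

jog_arm(
  linear=[
    [2,0,4],
    [1.5,0,4],
    [1,0,4],
    [1,0,3.5],
    [0.5,0,3],
    [0.5,0,2.5],
    [0.5,0,2],
    [0.3,0,2],
    [0,0,1.5],
    [0,0,1],
    [0,0,0],
  ],
  roll=[0,0,0,0,0,0,0,0,0,0,0],
  grip=[-1,-1,-1,-1,-1,-1,-1,-1,-1,-1,-1],
)

```text
t: 27.48
tool_pos: [480.4, -39.7, 86.6]
tool_rot: [-0.0, 0.037, 0.999, -0.0]
wrist_force: [0.1, 0.3, -0.8]
width: 0.007
grip_force: 0.0
```

jog_arm(
  linear=[
    [0,0,0.8],
    [0,0,0.6],
    [0,0,0.5],
    [0,0,0.5],
    [0,0,0],
  ],
  roll=[0,0,0,0,0],
  grip=[-1,-1,-1,-1,-1],
)

```text
t: 28.1
tool_pos: [480.5, -39.6, 86.2]
tool_rot: [0.001, 0.037, 0.999, -0.001]
wrist_force: [-4.3, -2.0, 22.4]
width: 0.006
grip_force: 11.0
```

Resistance of 22 N at tip height 78 mm is the shut height. I lift off and check.

jog_arm(
  linear=[
    [0,0,-3],
    [0,0,-10],
    [0,0,-30],
    [10,0,-45],
    [15,0,-45],
    [15,0,-30],
    [0,0,0],
    [0,0,0],
  ],
  roll=[0,0,0,0,0,0,0,0],
  grip=[-1,-1,-1,-1,-1,-1,-1,-1],
)

```text
t: 29.1
tool_pos: [440.9, -37.2, 246.9]
tool_rot: [-0.0, 0.037, 0.999, -0.0]
wrist_force: [-0.2, 0.1, 0.2]
width: 0.003
grip_force: 0.0
```

```bash
python3 - <<'E'
from h import *
yaw=-.0734; c,s_=np.cos(yaw),np.sin(yaw)
for n in("wrist","side","scene"):
    im,d,M,K,P=look(n); Q=P.reshape(-1,3); x=(Q[:,0]-512.3)*c+(Q[:,1]+99.9)*s_; y=-(Q[:,0]-512.3)*s_+(Q[:,1]+99.9)*c; z=Q[:,2]
    m=(abs(x)<54)&(abs(y)<76)&(abs(y)>42)&(z>70)&(z<100); k=np.polyfit(x[m],z[m],1); print(n,m.sum(),k,[np.median(z[m&(abs(x-q)<6)]).round(1) for q in(-48,-20,20,48)])
    for l in("mouse","tape_measure","marker_blue"): print(l,find(l,n,M)[:1])
    if n=="side": cv2.imwrite("pics/v8.png",cv2.resize(im[100:380,200:520],None,fx=2.1,fy=2.1))
E
```

```text
wrist 4313 [4.15707625e-04 7.81579307e+01] [np.float64(78.2), np.float64(78.1), np.float64(78.0), np.float64(78.0)]
mouse [([470.4, -228.1, 34.9], 0.77)]
tape_measure [([514.0, 49.4, 47.3], 0.63)]
marker_blue [([379.8, 166.1, 20.4], 0.86)]
side 1106 [2.58026541e-03 8.00978854e+01] [np.float64(80.1), np.float64(80.0), np.float64(80.2), np.float64(80.2)]
mouse [([452.0, -223.6, 36.6], 0.81)]
tape_measure [([512.5, 68.7, 45.7], 0.65)]
marker_blue [([374.4, 180.6, 19.5], 0.85)]
scene 827 [-2.88497098e-03  7.69992574e+01] [np.float64(77.1), np.float64(77.0), np.float64(77.1), np.float64(76.8)]
mouse [([450.5, -226.0, 26.9], 0.87)]
tape_measure [([516.0, 70.4, 43.8], 0.83)]
marker_blue [([373.0, 178.5, 15.8], 0.85)]
```

View pics/v8.png

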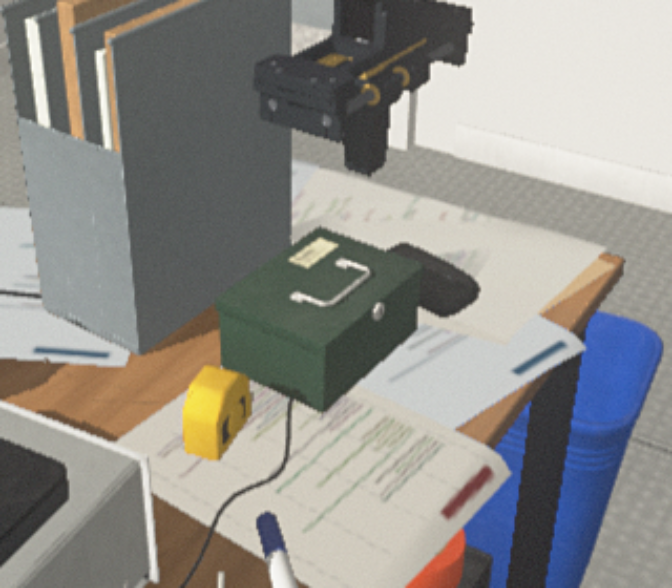

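The picture shows the box shut with a flat lid (slope 0, top at 78 mm) and the mouse, tape and marker unmoved. The robot is clear of everything, so I hand in.

```bash
python3 -c "
from rig import manip; print(manip.close_job())"
```

```text
the job is handed in; nothing more can be done
None
```

The tray is turned and seated with its notch at the front, the lid is fully closed (top flat at 78 mm) after being lowered slowly, the things around the box were left where they were, and the job was handed in at about 29 s.

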